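# Press a rivet tin's lid home in the jig, then heft both tins and hold up the fuller

### The job

The rivet tin standing in the plywood jig has its lid only set on: swing the toggle clamp's lever over until it locks and presses the lid fully home, then swing the lever all the way back. Now heft the two tins: lift that tin a few centimetres, set it back in its seat, then lift its twin that stands loose on the desk. Finish while holding up the heavier (fuller) of the two, upright and still, about 15 cm above the desk, with the lighter one standing in its place on the desk; disturb nothing else.

Things in the scene. Friction and masses are not known exactly. Their poses are not given: they have to be found in the camera images.
- press_jig: Lid-pressing jig, fixed: plywood board 110 x 250 x 8 mm with a round through hole (the seat) and a steel vertical-handle toggle clamp. Origin: centre of the board's underside on the desk; z up, y along the board from the clamp towards the seat, x across it and parallel to the clamp's pivots. Open, the clamp's arm stands upright to 190 mm high, its rubber foot 75 mm from the seat's axis (towards -y) and 165 mm up.
- seat (a point): Centre of the board's 62 mm through hole at desk height, 60 mm from the jig's origin along its +y. The tin (57 mm) stands in it on the desk itself, so the board hides its lowest 8 mm.
- clamp_lever (a joint): Clamp lever in rad: 0 open, as found (sloping up and away from the seat, 23 deg above level); grows as it swings up towards the seat; 1.22 dead centre; 1.27 stop, locked and upright. It turns about its fixed pivot's x axis, stays where it is left and needs about 2 to 5 N at the grip (most at the last, as the rubber foot presses).
- lever_pivot (a point): Fixed axis of the lever: 46 mm above the desk, 110 mm from the jig's origin along its -y. The axis runs along the jig's x.
- lever_grip (a point): Point to take the lever's black side handle: a round peg, 15 mm thick, 56 mm long, parallel to the jig's x, sticking out to its +x side from the end of the lever's 9 mm rod; this point lies on its axis 38 mm from the lever's mid-plane, 18 mm from its free end. Its axis is 100 mm from the pivot's. It can be pinched from above, fingers closing along the jig's y, and turns between the pads.
- seated_tin: Round steel tin of rivets in the jig's seat: 56 mm across (57 at the rims), 52 mm to its rim. Origin: centre of its underside, z up. Its plain side can be gripped from 10 to 48 mm up. Weighs 0.15 to 0.65 kg, contents unseen; they may shift a little inside. Set it back within 6 mm of the seat's centre to stand on the desk.
- lid (a joint): Plug lid of the seated tin, 49 mm across, 2.5 mm thick above the rim: metres that it stands proud, 0 when fully home (top then 54.5 mm above the tin's underside). It slides stiffly (2.5 N).
- twin_tin: A second tin of the same make, size and look, its lid home already, loose on the desk to the side of the jig; 54.5 mm high in all. Origin: centre of its underside, z up. Weighs 0.15 to 0.65 kg, and clearly more or clearly less (over 0.2 kg apart) than the other.
- snap_tray: Bystander: small tin tray of snaps, 60 x 85 x 16 mm, to be left alone. Origin: centre of its underside.
- wax_block: Bystander: block of wax, 35 x 55 x 18 mm, to be left alone. Origin: centre of its underside.
- sanding_block: Bystander: cork sanding block, 41 x 76 x 25 mm, to be left alone. Origin: centre of its underside.
- punch_1: Bystander: steel hole punch lying down, 16 x 110 x 16 mm, to be left alone. Origin: centre of its underside.
Things that resemble listed ones, but are neither listed nor needed, are in the scene too. What is shaped like the seated_tin but purple or turquoise is not meant.

How it is judged:
On the way, in this order (a step that is already met when the one before it is completed fails the run):
1. the clamp is swung over centre against its stop and the lid of the seated tin is fully home (value of joint clamp_lever above 1.235 rad and value of joint lid below 0.001 m), for 0.2 s.
2. the lever is swung back open (value of joint clamp_lever below 0.15 rad and value of joint lid below 0.001 m), for 0.1 s.
3. the seated tin is lifted clear of seat and desk, in the fingers (height (world z) of seated_tin above 0.02 m and contact force between seated_tin and the fingers above 1 N and contact force between seated_tin and work_desk below 0.1 N and contact force between seated_tin and press_jig below 0.1 N), for 0.3 s.
4. it stands in its seat again, let go (height (world z) of seated_tin below 0.004 m and angle between seated_tin's own z axis and vertical below 0.06 rad and contact force between seated_tin and the fingers below 0.1 N and horizontal distance between seated_tin and seat below 0.006 m), for 0.1 s.
5. the twin is lifted clear of the desk, in the fingers (height (world z) of twin_tin above 0.02 m and contact force between twin_tin and the fingers above 1 N and contact force between twin_tin and work_desk below 0.1 N and contact force between twin_tin and press_jig below 0.1 N), for 0.3 s.
At the end, for the whole second after the job is handed in: The heavier tin is in the fingers, over 100 mm above the desk, within 0.2 rad of upright, still, touching neither desk nor jig. The lighter stands upright on the desk, let go (the jig's tin within 6 mm of its seat), bearing on it with 0.8 to 3.2 N. Lever open (under 0.2 rad), lid home (under 1 mm) (value of joint clamp_lever below 0.2 rad and value of joint lid below 0.001 m and ((height (world z) of seated_tin above 0.1 m and angle between seated_tin's own z axis and vertical below 0.2 rad and linear speed of seated_tin below 0.03 m/s and contact force between seated_tin and the fingers above 1 N and contact force between seated_tin and work_desk below 0.1 N and contact force between seated_tin and press_jig below 0.1 N and height (world z) of twin_tin below 0.004 m and angle between twin_tin's own z axis and vertical below 0.06 rad and contact force between twin_tin and the fingers below 0.1 N and contact force between twin_tin and work_desk between 0.8 and 3.2 N) or (height (world z) of twin_tin above 0.1 m and angle between twin_tin's own z axis and vertical below 0.2 rad and linear speed of twin_tin below 0.03 m/s and contact force between twin_tin and the fingers above 1 N and contact force between twin_tin and work_desk below 0.1 N and contact force between twin_tin and press_jig below 0.1 N and height (world z) of seated_tin below 0.004 m and angle between seated_tin's own z axis and vertical below 0.06 rad and contact force between seated_tin and the fingers below 0.1 N and horizontal distance between seated_tin and seat below 0.006 m and contact force between seated_tin and work_desk between 0.8 and 3.2 N))); the arm keeps its last pose, push and grip.
It fails at once if the seated tin is lifted before its lid is home (height (world z) of seated_tin above 0.012 m and value of joint lid above 0.0015 m).
It fails at once if a tin is tipped over (angle between any of seated_tin, twin_tin's own z axis and vertical above 0.7 rad).
It fails at once if a bystander is shifted by more than 30 mm (distance of any of snap_tray, wax_block, sanding_block, punch_1 from where it was at the start of the episode above 0.03 m).
It also fails if it takes over 67 s, if anything falls off the work surface, if the arm or the gripper's body presses on something with over 40 N, if the wrist force passes 120 N, or if a joint passes its speed limit or range.

### The arm

A 6-joint arm with a two-finger parallel gripper is mounted at the origin on the work surface; the furniture and walls round the work are solid. World frame = base frame: x ahead of the robot, y to its left, z up, the work surface at z = 0. Lengths are in m, angles in rad, forces in N, time in s.
With the tool pointing down it reaches from about 0.3 to 0.775 m from the base axis. Payload 14.6 kg.
Tool frame: the origin (TCP) lies midway between the tips of the shut fingers; the grasp point (between the pads) lies robot.hold_point_z behind it (robot.hold_point_z is the distance from the TCP to the grasp point, in m); z points along the fingers, y is the line along which they close (so a half turn about z gives the same grasp; the last joint's range is limited). The gripper opens to 85 mm and grips with 20 to 120 N. Pads are 22 mm wide; open, the fingers measure 114 mm over their backs; the gripper's body (76 mm by 85 mm) begins 54 mm behind the grasp point. The pads swing forward as they close: fully open they stand 13 mm farther back than shut.
Start: joints at [-1.204, 0.3, 1.521, -0, 1.321, -0.067], TCP at [0.231, -0.499, 0.231] pointing down, gripper open.
Joint ranges: [-3.03, 3.03], [-0.79, 2.21], [0.23, 2.52], [-1.04, 4.18], [0, 3.07], [-2.55, 2.55]. Speed limits (rad/s): [2.22, 2.22, 2.57, 3.14, 3.14, 3.14].

### API

Orientations are given as a unit quaternion [x, y, z, w].
In Python, from station import robot, imaging, job gives the robot as it stands.
- The arm moves only by the tool jog_arm, never from a script. Its argument "rows" is a list that holds one entry, the list of rows, each a list of 6 numbers: the shift along the world's x, y, z in mm, then the turn, a rotation vector about the world's x, y, z in rad. A call has 1 to 12 rows; each row is the pose to reach, as a shift and turn from the pose commanded when the call began; what a row does not reach only later rows make up. A row lasts 1/12 s, in which the tool goes at most 41.7 mm and 7.16 degrees, less where a joint would pass 70% of its speed; a pose out of reach is approached as far as the arm can. A call with a gripper value outside its range is refused whole. "claw" is the closure, from 0 (fully open) to 1 (shut), set as the call begins (left out, the last holds). The fingers move at their own pace and stop on an object; the grip force is fixed at half the most. Time passes only in rows, so rows that repeat a pose let the fingers close. It gives the time, the measured TCP pose, the force, the opening and the grip force at its end, in the units of the state.
- robot.sense(): the state, without advancing time (a new reading comes with each control period).
- imaging.grab_frame(name): name is "scene" or "top" or "wrist"; returns a dict with "color" (384x512x3 uint8, red, green, blue), "K" (3x3 intrinsics, pixels), "dist" ([k1, k2, p1, p2, k3] as OpenCV has them; the pictures are not rectified), "position" and "orientation" of the camera in the world. Camera axes: x right, y up, looking along -z (the intrinsics and any distortion apply to the point x, -y, -z); pixel columns grow to the right and rows downward; lengths in m; the calibration is good to about 2 mm. A picture is of the moment at which its call begins. There is no depth.
- job.hand_in(): hands the job in; it is judged then, once.
The state is a dict: "t": time; "qpos": joint angles; "dq": joint speeds; "joint_efforts": joint torques, N m; "tool_pos": TCP position; "ee_rot": TCP orientation; "wrist_force": force on the tool from outside, world axes, zero at the start; "ft_torque": the same for the moment, N m; "opening": finger opening in m; "grasp_force": force on a finger pad.
Only numpy, scipy, OpenCV 4.12 (cv2) and the standard library are available. Lean on these libraries where they do the work, as an engineer would, in place of code of your own. Each camera call takes 0.05 s, during which the arm holds its last target. There are 200 camera calls.

## Working session

There is one attempt and no reset: what is moved stays moved. The work goes in short steps, Python scripts to look and compute and a tool call to move; the robot and the scene stay as the last step left them, time stands still between calls to the robot, and variables do not carry over. Pictures are saved under pics/ and viewed, at most 10 in all, crops included, and the job is handed in when it is done.

Besides the shell and the picture viewer there is one more tool, called in YAML: its name, and indented under it one key for each argument. jog_arm: Moves the arm, as the interface text tells. Its arguments: {"type":"object","properties":{"rows":{"type":"array","items":{"type":"array","items":{"type":"array","items":{"type":"number"}}}},"claw":{"type":"number"}},"required":["rows"]}

```bash
mkdir -p pics; ls; python3 - <<'E'
from station import robot, imaging, job
import cv2,numpy as np
print(robot.sense(), robot.hold_point_z)
ims=[]
for n in ["scene","top"]:
    f=imaging.grab_frame(n); print(n,f["K"],f["dist"],f["position"],f["orientation"])
    cv2.imwrite(f"pics/{n}0.png",f["color"][:,:,::-1])
E
```

```text
pics
{'t': 0.0, 'qpos': array([-1.20357700e+00,  3.00483676e-01,  1.52161345e+00, -3.07393331e-07,
        1.32072874e+00, -6.65590298e-02]), 'dq': array([ 0.00100402,  0.0008093 ,  0.00130648,  0.00126166, -0.00092401,
       -0.00036357]), 'joint_efforts': array([-1.33220823e-03, -5.43495512e+01, -3.61797488e+01, -4.40741246e-05,
        3.91518610e-03, -8.80846926e-06]), 'tool_pos': array([ 0.23109292, -0.49881646,  0.23070073]), 'ee_rot': array([ 9.76571405e-01,  2.15192727e-01, -9.24929991e-05, -6.09629789e-04]), 'wrist_force': array([ 0.68236021,  0.07635473, -0.13282135]), 'ft_torque': array([ 0.04249717,  0.03141774, -0.03114407]), 'grasp_force': 0.0, 'opening': 0.08534331403315534} 0.0187
scene [[497.70021767   0.         255.6677084 ]
 [  0.         497.70021767 196.09191739]
 [  0.           0.           1.        ]] [-0.03370004  0.          0.          0.          0.        ] [-0.31166738  0.39687764  0.75976744] [-0.24114372  0.39418434  0.76788388 -0.4436471 ]
top [[407.03796681   0.         254.30764047]
 [  0.         407.03796681 193.53282236]
 [  0.           0.           1.        ]] [-0.08658986  0.          0.          0.          0.        ] [ 0.39096919 -0.06570461  0.94622333] [-0.05940626  0.0721333   0.70684808 -0.70116579]
```

View pics/scene0.png

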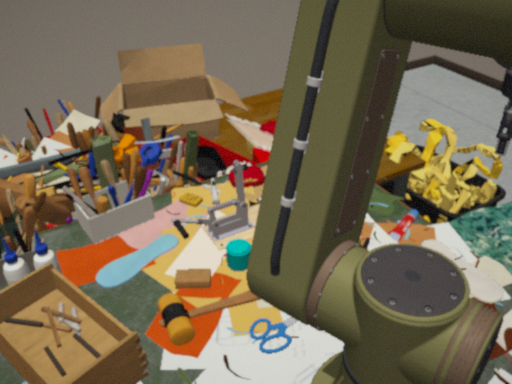

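View pics/top0.png

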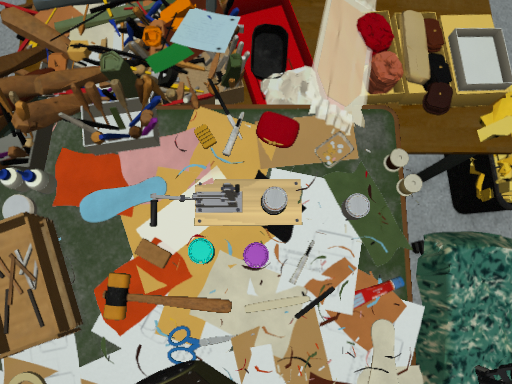

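The scene view is mostly hidden by the arm. In it the clamp is at (235,200) and the turquoise tin at (238,254). The top view shows:
- The jig board, about (195..302, 180..226).
- The seated tin at (274,200), with the clamp to its left and the black peg at about (153,210).
- Steel-grey tins that could be the twin: (357,205) to the side of the jig, and a pale disc at (18,207) off by the bottles.
- The turquoise (201,250) and purple (256,255) tins, which are excluded by colour.

The tin at (357,205) fits the twin. I'll confirm it in a crop.

```bash
cat > h.py <<'E'
import numpy as np, cv2
from scipy.spatial.transform import Rotation as R
from station import robot, imaging, job
def ray(f,uv):
    p=cv2.undistortPoints(np.array([[uv]],float),f["K"],np.array(f["dist"]))[0,0]
    d=R.from_quat(f["orientation"]).apply([p[0],-p[1],-1]); return np.array(f["position"]),d
def onz(f,uv,z):
    o,d=ray(f,uv); return o+d*(z-o[2])/d[2]
def proj(f,P):
    c=R.from_quat(f["orientation"]).inv().apply(np.array(P)-f["position"])
    q=cv2.projectPoints(np.array([[c[0],-c[1],-c[2]]]),np.zeros(3),np.zeros(3),f["K"],np.array(f["dist"]))[0]
    return q.ravel()
def tri(rs):
    A=np.zeros((3,3));b=np.zeros(3)
    for o,d in rs:
        d=d/np.linalg.norm(d);M=np.eye(3)-np.outer(d,d);A+=M;b+=M@o
    P=np.linalg.solve(A,b)
    return P,[np.linalg.norm(np.cross(P-o,d/np.linalg.norm(d))) for o,d in rs]
E
python3 - <<'E'
from h import *
f=imaging.grab_frame("top"); im=f["color"][:,:,::-1]
cv2.imwrite("pics/topc.png",cv2.resize(im[165:285,140:400],None,fx=3,fy=3,interpolation=cv2.INTER_CUBIC))
for n,uv,z in [("seated",(274,200),.055),("twin",(357,205),.0545),("peg",(153,210),.085),("tl",(195,180),.008),("tr",(302,180),.008),("bl",(195,226),.008),("br",(302,226),.008),("far",(18,207),.05)]: print(n,onz(f,uv,z).round(4))
f=imaging.grab_frame("wrist"); print(f["position"],f["orientation"],f["K"][0,0])
E
```

```text
seated [ 0.544  -0.1263  0.055 ]
twin [ 0.5314 -0.3125  0.0545]
peg [0.5188 0.1351 0.085 ]
tl [0.6011 0.0561 0.008 ]
tr [ 0.5996 -0.1968  0.008 ]
bl [0.4923 0.0543 0.008 ]
br [ 0.4904 -0.1934  0.008 ]
far [0.5321 0.4552 0.05  ]
[ 0.30705868 -0.46538165  0.37411113] [-0.13635298  0.08705391 -0.53101101  0.83177929] 333.4827697860932
```

View pics/topc.png

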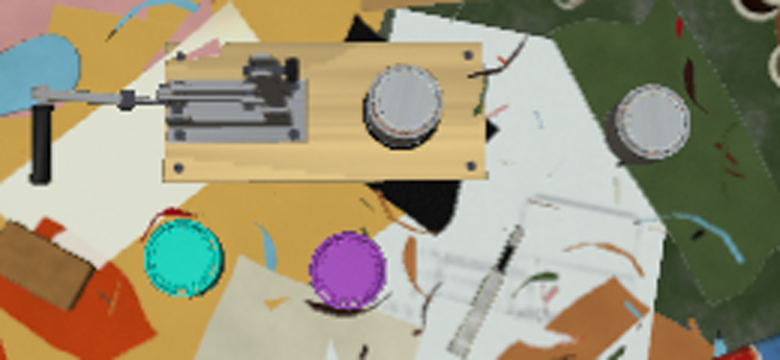

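The crop confirms the twin: the steel tin at (357,205) looks the same as the seated tin at (274,200), while the other two are turquoise and purple. The peg runs from about (153,196) to (153,226) and points towards the robot. Next I'll take close looks with the wrist camera.

jog_arm:
  rows:
    - [[19,25,7,0,0,-0.05],[38,50,14,0,0,-0.1],[57,75,21,0,0,-0.15],[76,100,28,0,0,-0.2],[95,125,35,0,0,-0.25],[114,150,42,0,0,-0.3],[133,175,49,0,0,-0.35],[152,200,56,0,0,-0.4],[171,225,63,0,0,-0.434],[190,250,70,0,0,-0.434],[190,250,70,0,0,-0.434],[190,250,70,0,0,-0.434]]

```text
t: 1.2
tool_pos: [0.4218, -0.2481, 0.3014]
ee_rot: [1.0, 0.001, 0.0, 0.0]
wrist_force: [1.5, -1.1, -0.4]
opening: 0.0853
grasp_force: 0.0
```

```bash
python3 - <<'E'
from h import *
import pickle
f=imaging.grab_frame("wrist"); pickle.dump(f,open("w1.pkl","wb")); print(f["position"],robot.sense()["tool_pos"],robot.sense()["qpos"])
E
```

```text
[ 0.50525749 -0.24882157  0.44467598] [ 0.42114746 -0.24891534  0.30106675] [-6.08599515e-01  1.15932689e-01  1.58057663e+00 -1.83066606e-04
  1.44536577e+00  9.61234321e-01]
```

jog_arm:
  rows:
    - [[6,24,0,0,0,0],[12,48,0,0,0,0],[18,72,0,0,0,0],[24,96,0,0,0,0],[30,120,0,0,0,0],[36,144,0,0,0,0],[42,168,0,0,0,0],[48,192,0,0,0,0],[54,216,0,0,0,0],[60,250,0,0,0,0],[60,250,0,0,0,0],[60,250,0,0,0,0]]

```text
t: 2.25
tool_pos: [0.4811, 0.001, 0.3008]
ee_rot: [1.0, 0.0, -0.0, 0.0]
wrist_force: [-0.3, -0.7, -0.5]
opening: 0.0858
grasp_force: 0.0
```

```bash
python3 - <<'E'
from h import *
import pickle
f=imaging.grab_frame("wrist"); pickle.dump(f,open("w2.pkl","wb")); print(f["position"],robot.sense()["tool_pos"],robot.sense()["qpos"])
a=pickle.load(open("w1.pkl","rb"))["color"];cv2.imwrite("pics/w.png",np.vstack([a,f["color"]])[:,:,::-1][:, :][::1] if 0 else cv2.resize(np.hstack([a,f["color"]])[:,:,::-1],(800,300)))
cv2.imwrite("pics/w2.png",cv2.resize(f["color"][:,:,::-1],(800,600),interpolation=cv2.INTER_CUBIC))
cv2.imwrite("pics/w1.png",cv2.resize(a[:,:,::-1],(800,600),interpolation=cv2.INTER_CUBIC))
E
```

```text
[5.64743606e-01 1.72069859e-04 4.43968688e-01] [4.81011236e-01 2.14289117e-04 3.00872651e-01] [-7.55671260e-02  9.72917141e-02  1.60157809e+00 -2.97628035e-04
  1.44351829e+00  1.49556374e+00]
```

View pics/w1.png

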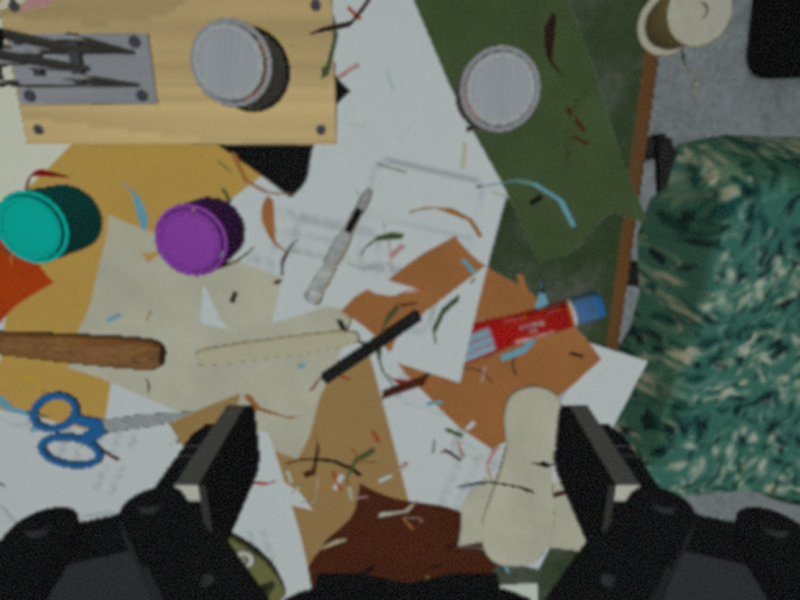

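View pics/w2.png

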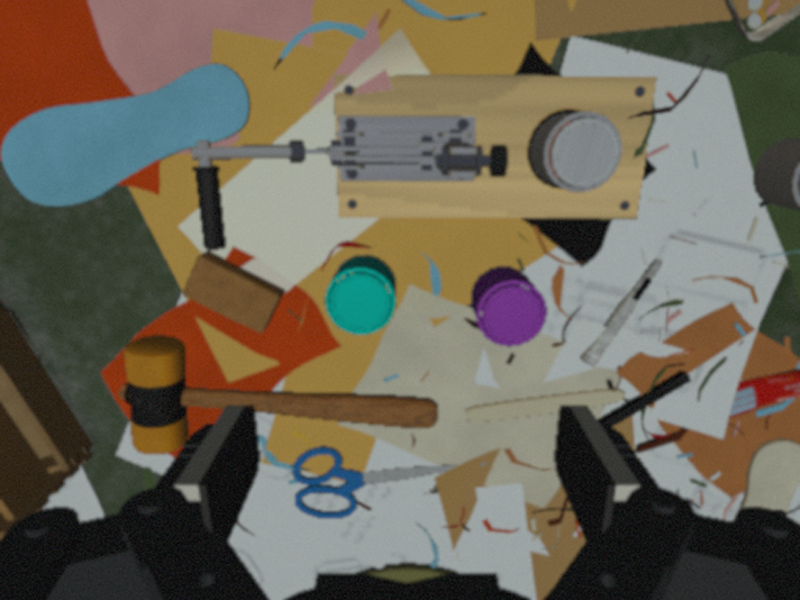

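In w1 (800 px scale) the seated lid is at (233,62) and the twin at (500,88). In w2 the seated lid is at (583,150), the peg runs from (207,165) to (214,248), and the board's screws are at (349,90), (640,91), (630,205) and (353,205).

```bash
python3 - <<'E'
from h import *
import pickle
f1,f2=[pickle.load(open(f"w{i}.pkl","rb")) for i in (1,2)]
ft=imaging.grab_frame("top")
def circ(f,uv,rr,win):
    g=cv2.cvtColor(f["color"],cv2.COLOR_RGB2GRAY); x,y=map(int,uv); x0,y0=max(x-win,0),max(y-win,0)
    c=cv2.resize(g[y0:y+win,x0:x+win],None,fx=4,fy=4,interpolation=cv2.INTER_CUBIC)
    h=cv2.HoughCircles(c,cv2.HOUGH_GRADIENT,1,200,param1=80,param2=15,minRadius=rr[0]*4,maxRadius=rr[1]*4)
    h=h[0,0]/4; return np.array([h[0]+x0-.375,h[1]+y0-.375]),h[2]
s=1/1.5625
S=[(f1,(233*s,62*s)),(f2,(583*s,150*s)),(ft,(274,200))]
T=[(f1,(500*s,88*s)),(ft,(357,205))]
for n,L in (("seated",S),("twin",T)):
    rs=[];rm=[]
    for f,uv in L:
        c,r=circ(f,uv,(9,16) if f is ft else (20,30),22 if f is ft else 40)
        print(n,uv,c,r); rs.append(ray(f,c)); rm.append(ray(f,uv))
    print("hough",tri(rs)); print("manual",tri(rm))
print("screws w2",[onz(f2,np.array(u)*s,.008).round(4)[:2] for u in [(349,90),(640,91),(630,205),(353,205)]])
print("screws top",[onz(ft,np.array(u)/3+[140,165],.008).round(4)[:2] for u in [(180,56),(468,55),(471,167),(179,168)]])
for a,b in (((207,165),(40,103)),((214,248),(40,184))):
    r2,rt=ray(f2,np.array(a)*s),ray(ft,np.array(b)/3+[140,165]); print("peg end",tri([r2,rt]),onz(f2,np.array(a)*s,.085),onz(ft,np.array(b)/3+[140,165],.085))
E
```

```text
seated (149.12, 39.68) [161.  47.] 23.9
seated (373.12, 96.0) [364.75  97.25] 27.325
seated (274, 200) [274.75 198.25] 12.5
hough (array([ 0.5492189 , -0.13067028,  0.01651482]), [np.float64(0.004007923288649438), np.float64(0.0019071763443289193), np.float64(0.005398021876811909)])
manual (array([ 0.54857212, -0.12815244,  0.04689624]), [np.float64(0.0013434100170622786), np.float64(0.0023335440751607065), np.float64(0.003396157336439102)])
twin (320.0, 56.32) [316.75  55.25] 28.75
twin (357, 205) [357.  205.5] 12.675
hough (array([ 0.53264999, -0.31258269,  0.04966119]), [np.float64(0.0020329307381206914), np.float64(0.002032930738120818)])
manual (array([ 0.53402992, -0.31705514,  0.03787658]), [np.float64(5.272435155117403e-05), np.float64(5.27243515512868e-05)])
screws w2 [array([0.5933, 0.0444]), array([ 0.5934, -0.1824]), array([ 0.5051, -0.1865]), array([0.5046, 0.044 ])]
screws top [array([0.5922, 0.0442]), array([ 0.5917, -0.1823]), array([ 0.5029, -0.1821]), array([0.5039, 0.0436])]
peg end (array([0.54197817, 0.13502433, 0.08213862]), [np.float64(0.0009106538904350573), np.float64(0.0009106538904351104)]) [0.54174304 0.13311178 0.085     ] [0.54195561 0.13517506 0.085     ]
peg end (array([0.48437976, 0.13465743, 0.08290253]), [np.float64(0.0010532056779365532), np.float64(0.0010532056779366155)]) [0.48519681 0.13490247 0.085     ] [0.48371601 0.13317833 0.085     ]
```

jog_arm:
  claw: 0.5
  rows:
    - [[6,33,-5,0,0,0],[12,66,-15,0,0,0],[18,99,-30,0,0,0],[24,132,-50,0,0,0],[24,132,-75,0,0,0],[24,132,-100,0,0,0],[24,132,-125,0,0,0],[24,132,-145,0,0,0],[24,132,-165,0,0,0],[24,132,-180,0,0,0],[24,132,-190,0,0,0],[24,132,-190,0,0,0]]

```text
t: 3.35
tool_pos: [0.5046, 0.1316, 0.1094]
ee_rot: [1.0, -0.001, -0.002, 0.0]
wrist_force: [0.1, 0.0, -0.5]
opening: 0.0429
grasp_force: 0.0
```

```bash
python3 - <<'E'
from h import *
f=imaging.grab_frame("wrist"); st=robot.sense(); print(st["tool_pos"],st["opening"],st["qpos"])
g=f["color"][:,:,::-1].copy()
for P in [(.4925,.133,.084),(.505,.133,.084),(.5485,.133,.084)]:
    cv2.circle(g,tuple(int(v) for v in proj(f,P)),3,(0,0,255),1); print(proj(f,P))
cv2.imwrite("pics/w3.png",g)
E
```

```text
[0.50511707 0.13193846 0.11087953] 0.04298900855473665 [ 1.85365531e-01  3.73813766e-01  1.72400590e+00 -8.40583674e-05
  1.04512197e+00  1.75778809e+00]
[255.65834328 259.0281945 ]
[255.53509507 239.26103371]
[255.06539783 163.20320313]
```

View pics/w3.png

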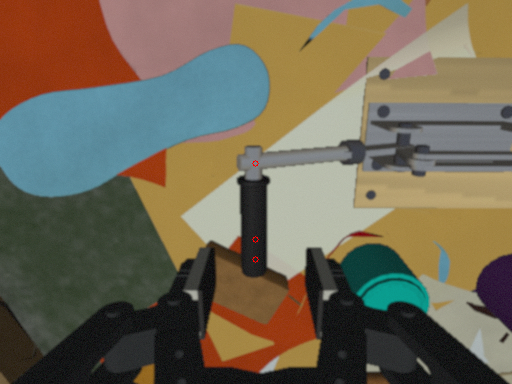

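The peg is centred on column 255, from (255,178) to (255,274), and the rod joint at (254,162) matches my projection. I'll descend and pinch.

jog_arm:
  rows:
    - [[3,1,-15,0,0,0],[3,1,-30,0,0,0],[3,1,-40,0,0,0],[3,1,-45,0,0,0],[3,1,-45,0,0,0]]

```text
t: 3.82
tool_pos: [0.5081, 0.1337, 0.066]
ee_rot: [1.0, -0.0, -0.0, 0.0]
wrist_force: [-0.6, 0.0, -0.7]
opening: 0.0427
grasp_force: 0.0
```

jog_arm:
  claw: 1.0
  rows:
    - [[0,0,0,0,0,0],[0,0,0,0,0,0],[0,0,0,0,0,0],[0,0,0,0,0,0],[0,0,0,0,0,0],[0,0,0,0,0,0],[0,0,0,0,0,0]]

```text
t: 4.4
tool_pos: [0.5086, 0.1351, 0.0675]
ee_rot: [1.0, 0.0, 0.001, -0.001]
wrist_force: [-0.9, 9.7, 3.9]
opening: 0.0132
grasp_force: 58.5
```

jog_arm:
  rows:
    - [[0,-2,4.5,0,0,0],[0,-4.4,9,0,0,0],[0,-7,13.3,0,0,0],[0,-9.6,17.5,0,0,0],[0,-12.6,21.5,0,0,0],[0,-15.7,25.5,0,0,0],[0,-19,29.2,0,0,0],[0,-22.5,32.8,0,0,0],[0,-26.2,36.1,0,0,0],[0,-30,39.3,0,0,0],[0,-34,42.3,0,0,0],[0,-38.1,45.2,0,0,0]]

```text
t: 5.4
tool_pos: [0.5087, 0.0988, 0.1146]
ee_rot: [1.0, 0.0, 0.002, -0.003]
wrist_force: [-10.9, 23.9, 22.0]
opening: 0.0129
grasp_force: 58.3
```

jog_arm:
  rows:
    - [[0,0.5,5,0,0,0],[0,-4,7.8,0,0,0],[0,-8.2,10.3,0,0,0],[0,-12.7,12.5,0,0,0],[0,-17.3,14.4,0,0,0],[0,-22,16,0,0,0],[0,-26.8,17.5,0,0,0],[0,-31.6,18.7,0,0,0],[0,-36.5,19.7,0,0,0],[0,-36.5,19.7,0,0,0]]

```text
t: 6.23
tool_pos: [0.5085, 0.0596, 0.1333]
ee_rot: [1.0, -0.0, 0.001, -0.001]
wrist_force: [-7.3, 8.0, 16.9]
opening: 0.0125
grasp_force: 60.8
```

jog_arm:
  rows:
    - [[0,-5,2.7,0,0,0],[0,-10,3.2,0,0,0],[0,-15,3.4,0,0,0],[0,-20,3.4,0,0,0],[0,-25,3,0,0,0],[0,-28,2.9,0,0,0],[0,-30,2.8,0,0,0],[0,-30,2.8,0,0,0],[0,-30,2.8,0,0,0]]

```text
t: 6.98
tool_pos: [0.5085, 0.0325, 0.135]
ee_rot: [1.0, 0.0, 0.001, -0.003]
wrist_force: [0.0, 30.2, 6.6]
opening: 0.0124
grasp_force: 62.4
```

```bash
python3 - <<'E'
from h import *
st=robot.sense(); print(st["tool_pos"],st["wrist_force"])
f=imaging.grab_frame("top"); g=f["color"][:,:,::-1]
cv2.imwrite("pics/t4.png",cv2.resize(g[150:270,140:320],None,fx=4,fy=4,interpolation=cv2.INTER_CUBIC))
E
```

```text
[0.50846091 0.03247591 0.13501125] [ 0.04232249 30.18032663  6.57099924]
```

View pics/t4.png

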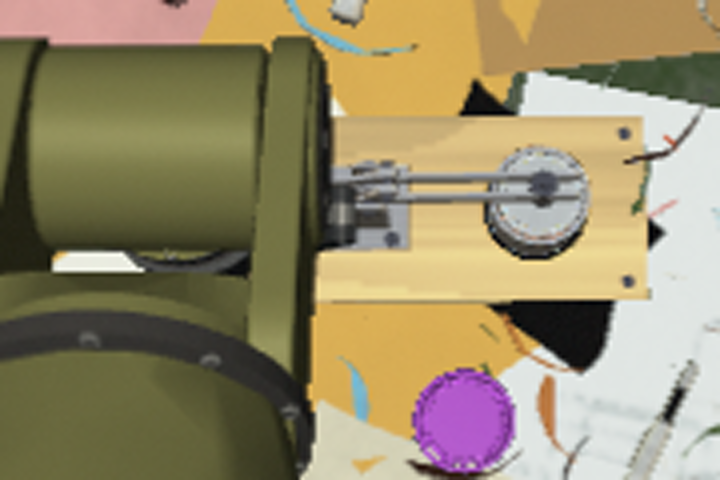

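The foot, at crop position (543,185), presses on the lid. The lever is hard against its stop, with 30 N of reaction. Swinging it back.

jog_arm:
  rows:
    - [[0,0,0,0,0,0],[0,5,0.2,0,0,0],[0,11,0.2,0,0,0],[0,21,0,0,0,0],[0,31,-1.1,0,0,0],[0,40.7,-3.3,0,0,0],[0,50.2,-6.4,0,0,0],[0,59.3,-10.5,0,0,0],[0,68,-15.5,0,0,0],[0,76.2,-21.3,0,0,0],[0,83.7,-27.9,0,0,0],[0,83.7,-27.9,0,0,0]]

```text
t: 8.03
tool_pos: [0.5083, 0.1137, 0.1059]
ee_rot: [1.0, 0.0, 0.0, -0.0]
wrist_force: [1.9, 2.1, 0.0]
opening: 0.0123
grasp_force: 63.1
```

jog_arm:
  rows:
    - [[0,3.5,-3.5,0,0,0],[0,6.8,-7.3,0,0,0],[0,10,-11.2,0,0,0],[0,12.9,-15.2,0,0,0],[0,15.6,-19.4,0,0,0],[0,18.1,-23.7,0,0,0],[0,20.4,-28.1,0,0,0],[0,22.5,-33,0,0,0],[0,23.3,-35.5,0,0,0],[0,23.3,-35.5,0,0,0]]

```text
t: 8.87
tool_pos: [0.5088, 0.1355, 0.0724]
ee_rot: [1.0, -0.0, 0.001, 0.001]
wrist_force: [-8.1, -12.9, 28.4]
opening: 0.0128
grasp_force: 68.5
```

jog_arm:
  claw: 0.35
  rows:
    - [[0,1,3,0,0,0],[0,1,3,0,0,0],[0,1,3,0,0,0],[0,1,3,0,0,0],[0,1,15,0,0,0],[0,1,40,0,0,0],[0,1,80,0,0,0],[0,-10,120,0,0,0],[0,-40,150,0,0,0],[0,-75,170,0,0,0],[0,-110,190,0,0,0],[0,-135,200,0,0,0]]

```text
t: 9.87
tool_pos: [0.5083, -0.0008, 0.2729]
ee_rot: [1.0, -0.0, 0.001, 0.0]
wrist_force: [0.4, 0.6, 0.7]
opening: 0.0555
grasp_force: 0.0
```

jog_arm:
  claw: 0.0
  rows:
    - [[-5,-35,25,0,0,0],[-10,-65,25,0,0,0],[-15,-90,25,0,0,0],[-20,-105,25,0,0,0],[-20,-115,25,0,0,0],[-20,-115,25,0,0,0]]

```text
t: 10.37
tool_pos: [0.4881, -0.1149, 0.2952]
ee_rot: [1.0, -0.001, -0.0, -0.0]
wrist_force: [1.7, -0.4, -0.4]
opening: 0.0854
grasp_force: 0.0
```

```bash
python3 - <<'E'
from h import *
import pickle
f=imaging.grab_frame("wrist"); pickle.dump(f,open("w5.pkl","wb")); st=robot.sense(); print(st["tool_pos"],st["wrist_force"],st["qpos"])
cv2.imwrite("pics/w5.png",cv2.resize(f["color"][:,:,::-1],(800,600),interpolation=cv2.INTER_CUBIC))
E
```

```text
[ 0.48829673 -0.11380838  0.29521454] [ 0.84541886 -0.05386596 -0.22894769] [-3.02161731e-01  1.47345335e-01  1.55852402e+00  2.36196762e-04
  1.43634391e+00  1.26980782e+00]
```

View pics/w5.png

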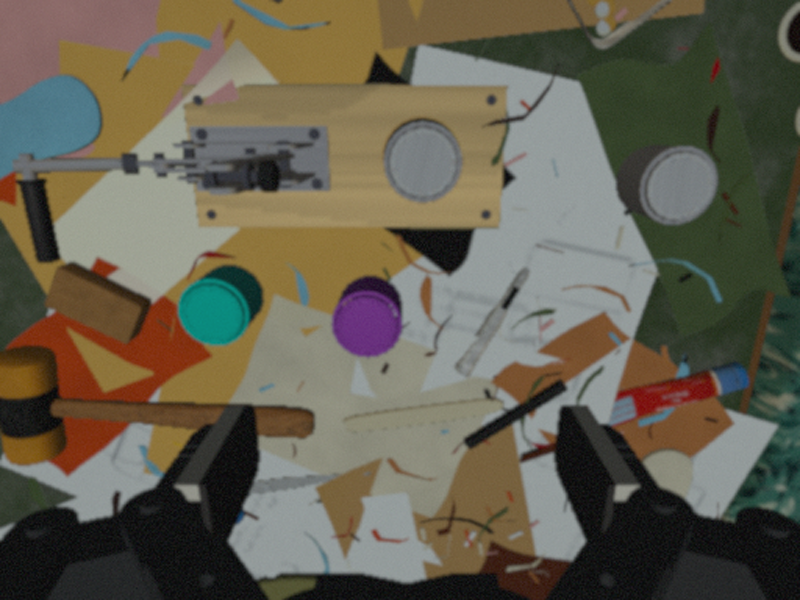

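The lever is open again: peg at (40,220), foot at (265,175). The seated lid is at (423,160) and the twin's lid at (678,185). I'll triangulate both across the wrist views.

```bash
python3 - <<'E'
from h import *
import pickle
f1,f2,f5=[pickle.load(open(f"w{i}.pkl","rb")) for i in (1,2,5)]
ft=imaging.grab_frame("top"); s=1/1.5625
T=[(f1,(500,88)),(f5,(678,185))]; S=[(f1,(231,62)),(f5,(423,160)),(f2,(582,150))]
for n,L,t in (("seated",S,(274.3,200)),("twin",T,(357,205))):
    rs=[ray(f,np.array(u)*s) for f,u in L]; print(n,tri(rs),tri(rs+[ray(ft,t)])); print([onz(f,np.array(u)*s,.0545).round(4) for f,u in L],onz(ft,t,.0545).round(4))
print("screws",[onz(f5,np.array(u)*s,.008).round(4)[:2] for u in [(197,100),(491,100),(487,214),(211,214)]])
E
```

```text
seated (array([ 0.55015124, -0.12787062,  0.05038796]), [np.float64(0.0007012319931271198), np.float64(0.00044046629979580974), np.float64(0.00030916619087761595)]) (array([ 0.54897283, -0.12783668,  0.047282  ]), [np.float64(0.0014457089739796085), np.float64(0.0014006692783029692), np.float64(0.0017027670647485225), np.float64(0.003629725974351738)])
[array([ 0.5491, -0.1288,  0.0545]), array([ 0.5507, -0.128 ,  0.0545]), array([ 0.5506, -0.1265,  0.0545])] [ 0.5441 -0.127   0.0545]
twin (array([ 0.53306853, -0.31472013,  0.05148923]), [np.float64(4.262055302485294e-05), np.float64(4.262055302495001e-05)]) (array([ 0.53273299, -0.31458768,  0.05038773]), [np.float64(0.0005567699449784935), np.float64(0.0006389642368001604), np.float64(0.0011419175995923154)])
[array([ 0.5329, -0.3142,  0.0545]), array([ 0.5333, -0.3132,  0.0545])] [ 0.5314 -0.3125  0.0545]
screws [array([0.5935, 0.0455]), array([ 0.5929, -0.1816]), array([ 0.5051, -0.1826]), array([0.5055, 0.0451])]
```

jog_arm:
  rows:
    - [[15,-4,-10,0,0,0],[30,-8,-30,0,0,0],[50,-12,-55,0,0,0],[61.5,-14,-85,0,0,0],[61.5,-14,-115,0,0,0],[61.5,-14,-145,0,0,0],[61.5,-14,-170,0,0,0],[61.5,-14,-190,0,0,0],[61.5,-14,-205,0,0,0],[61.5,-14,-205,0,0,0]]

```text
t: 11.3
tool_pos: [0.5485, -0.1259, 0.0873]
ee_rot: [1.0, 0.001, -0.003, -0.001]
wrist_force: [-0.3, -0.5, 0.3]
opening: 0.0853
grasp_force: 0.0
```

jog_arm:
  rows:
    - [[0,0,-12,0,0,0],[0,0,-24,0,0,0],[0,0,-36,0,0,0],[0,0,-48,0,0,0],[0,0,-60,0,0,0],[0,0,-68,0,0,0],[0,0,-73,0,0,0],[0,0,-73,0,0,0]]

```text
t: 11.97
tool_pos: [0.5492, -0.1276, 0.0164]
ee_rot: [1.0, -0.0, -0.001, -0.0]
wrist_force: [0.3, -0.1, -0.6]
opening: 0.0853
grasp_force: 0.0
```

jog_arm:
  claw: 1.0
  rows:
    - [[0,0,0,0,0,0],[0,0,0,0,0,0],[0,0,0,0,0,0],[0,0,0,0,0,0],[0,0,0,0,0,0],[0,0,0,0,0,0],[0,0,0,0,0,0],[0,0,0,0,0,0]]

```text
t: 12.63
tool_pos: [0.5502, -0.1276, 0.0187]
ee_rot: [1.0, -0.0, 0.001, 0.0]
wrist_force: [-2.0, 3.2, 6.8]
opening: 0.0554
grasp_force: 63.5
```

jog_arm:
  rows:
    - [[0,0,5,0,0,0],[0,0,12,0,0,0],[0,0,20,0,0,0],[0,0,28,0,0,0],[0,0,36,0,0,0],[0,0,42,0,0,0],[0,0,46,0,0,0],[0,0,48,0,0,0],[0,0,48,0,0,0],[0,0,48,0,0,0],[0,0,48,0,0,0],[0,0,48,0,0,0]]

```text
t: 13.63
tool_pos: [0.5495, -0.1276, 0.0652]
ee_rot: [1.0, -0.0, -0.0, -0.0]
wrist_force: [0.3, 0.2, -3.7]
opening: 0.0553
grasp_force: 64.4
```

jog_arm:
  rows:
    - [[0,0,0,0,0,0],[0,0,0,0,0,0],[0,0,0,0,0,0],[0,0,0,0,0,0],[0,0,0,0,0,0],[0,0,0,0,0,0]]

```text
t: 14.13
tool_pos: [0.5497, -0.1276, 0.0656]
ee_rot: [1.0, -0.0, -0.0, -0.0]
wrist_force: [-0.1, 1.1, -5.5]
opening: 0.0556
grasp_force: 64.4
```

```bash
python3 - <<'E'
from h import *
for i in range(4):
    st=robot.sense(); print(st["t"],st["tool_pos"].round(4),st["wrist_force"].round(2),st["opening"],st["grasp_force"],st["ft_torque"].round(2)); imaging.grab_frame("top")
E
```

```text
14.1333 [ 0.5497 -0.1276  0.0656] [-0.12  1.08 -5.47] 0.05563124239974011 64.37760036438704 [-0.    0.04  0.02]
14.1833 [ 0.5497 -0.1276  0.0656] [-0.93 -0.45 -4.93] 0.055052510484689905 64.37806081026793 [-0.05 -0.03 -0.04]
14.2333 [ 0.5497 -0.1277  0.0656] [-0.15 -0.56 -5.09] 0.055200814822704974 64.3781952559948 [ 0.01  0.03 -0.02]
14.2833 [ 0.5496 -0.1277  0.0656] [ 0.84 -0.33 -4.74] 0.05493222835262269 64.37722820788622 [-0.02  0.03 -0.02]
```

jog_arm:
  rows:
    - [[0,0,-6,0,0,0],[0,0,-14,0,0,0],[0,0,-22,0,0,0],[0,0,-30,0,0,0],[0,0,-37,0,0,0],[0,0,-42,0,0,0],[0,0,-45,0,0,0],[0,0,-47,0,0,0],[0,0,-47,0,0,0],[0,0,-47,0,0,0]]

```text
t: 15.17
tool_pos: [0.5499, -0.1277, 0.0189]
ee_rot: [1.0, -0.0, 0.0, 0.0]
wrist_force: [-1.8, 0.5, -1.4]
opening: 0.0551
grasp_force: 64.5
```

jog_arm:
  claw: 0.0
  rows:
    - [[0,0,0,0,0,0],[0,0,0,0,0,0],[0,0,0,0,0,0],[0,0,0,0,0,0],[0,0,0,0,0,0],[0,0,0,0,0,0]]

```text
t: 15.67
tool_pos: [0.5497, -0.1277, 0.0187]
ee_rot: [1.0, -0.0, 0.0, 0.0]
wrist_force: [-0.3, 0.1, 0.4]
opening: 0.0854
grasp_force: 0.0
```

jog_arm:
  rows:
    - [[0,0,10,0,0,0],[0,0,25,0,0,0],[0,0,45,0,0,0],[0,0,70,0,0,0],[0,0,100,0,0,0],[0,0,130,0,0,0],[0,0,155,0,0,0],[-5,-30,175,0,0,0],[-15,-60,185,0,0,0],[-30,-90,190,0,0,0],[-45,-110,190,0,0,0],[-45,-110,190,0,0,0]]

```text
t: 16.67
tool_pos: [0.5027, -0.2408, 0.2098]
ee_rot: [1.0, -0.002, 0.0, 0.001]
wrist_force: [0.6, 0.5, -0.2]
opening: 0.0853
grasp_force: 0.0
```

```bash
python3 - <<'E'
from h import *
import pickle
f=imaging.grab_frame("wrist"); pickle.dump(f,open("w6.pkl","wb")); st=robot.sense(); print(st["t"],st["tool_pos"],st["wrist_force"],st["qpos"])
cv2.imwrite("pics/w6.png",cv2.resize(f["color"][:,:,::-1],(800,600),interpolation=cv2.INTER_CUBIC))
for P in [(.549,-.1285,.0545),(.533,-.3135,.0545)]: print(proj(f,P)*1.5625)
E
```

```text
16.7167 [ 0.50363135 -0.23924683  0.20956214] [-0.03313374 -0.04194017  0.26363684] [-5.09113658e-01  3.34330861e-01  1.52741081e+00 -1.41228483e-04
  1.27898201e+00  1.06480754e+00]
[205.65406319 199.46156745]
[529.84017379 226.36156566]
```

View pics/w6.png

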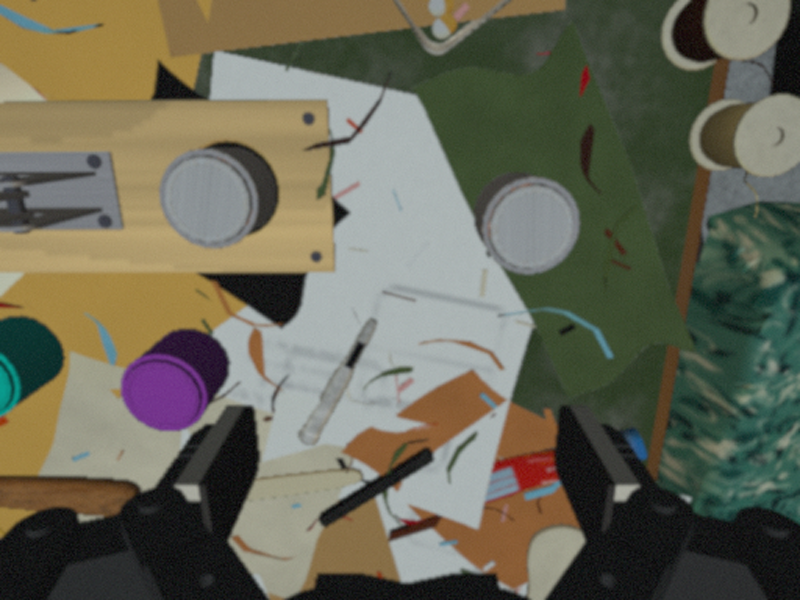

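The set-back tin's lid at (210,197) matches its projected spot in the seat, and the twin at (530,224) matches (0.533, −0.3135). Next, the twin.

jog_arm:
  rows:
    - [[10,-25,0,0,0,0],[20,-50,-10,0,0,0],[29,-74,-30,0,0,0],[29,-74,-55,0,0,0],[29,-74,-80,0,0,0],[29,-74,-105,0,0,0],[29,-74,-130,0,0,0],[29,-74,-150,0,0,0],[29,-74,-170,0,0,0],[29,-74,-185,0,0,0],[29,-74,-192,0,0,0],[29,-74,-192,0,0,0]]

```text
t: 17.72
tool_pos: [0.5335, -0.3107, 0.0154]
ee_rot: [1.0, 0.0, -0.001, -0.001]
wrist_force: [-0.0, -0.6, -0.5]
opening: 0.0852
grasp_force: 0.0
```

jog_arm:
  claw: 1.0
  rows:
    - [[0,0,0,0,0,0],[0,0,0,0,0,0],[0,0,0,0,0,0],[0,0,0,0,0,0],[0,0,0,0,0,0],[0,0,0,0,0,0],[0,0,0,0,0,0],[0,0,0,0,0,0]]

```text
t: 18.38
tool_pos: [0.5345, -0.3121, 0.0184]
ee_rot: [1.0, -0.0, 0.001, 0.001]
wrist_force: [0.5, 0.1, 6.3]
opening: 0.0542
grasp_force: 63.9
```

jog_arm:
  rows:
    - [[0,0,5,0,0,0],[0,0,12,0,0,0],[0,0,20,0,0,0],[0,0,28,0,0,0],[0,0,36,0,0,0],[0,0,42,0,0,0],[0,0,46,0,0,0],[0,0,48,0,0,0],[0,0,48,0,0,0],[0,0,48,0,0,0],[0,0,48,0,0,0],[0,0,48,0,0,0]]

```text
t: 19.38
tool_pos: [0.5335, -0.3115, 0.0641]
ee_rot: [1.0, -0.0, -0.0, -0.0]
wrist_force: [-0.5, -1.0, -1.9]
opening: 0.0538
grasp_force: 63.3
```

jog_arm:
  rows:
    - [[0,0,0,0,0,0],[0,0,0,0,0,0],[0,0,0,0,0,0],[0,0,0,0,0,0],[0,0,0,0,0,0],[0,0,0,0,0,0]]

```text
t: 19.88
tool_pos: [0.5337, -0.3116, 0.0646]
ee_rot: [1.0, -0.0, 0.0, -0.0]
wrist_force: [0.1, 0.5, -1.1]
opening: 0.0544
grasp_force: 63.3
```

```bash
python3 - <<'E'
from h import *
for i in range(4):
    st=robot.sense(); print(st["t"],st["tool_pos"].round(4),st["wrist_force"].round(2),st["opening"],st["grasp_force"]); imaging.grab_frame("top")
E
```

```text
19.8833 [ 0.5337 -0.3116  0.0646] [ 0.15  0.54 -1.14] 0.05441025164862718 63.26803376432508
19.9333 [ 0.5337 -0.3116  0.0646] [ 0.47 -0.02 -1.41] 0.05410808330754745 63.26737698633224
19.9833 [ 0.5337 -0.3116  0.0646] [-0.22  0.59 -1.35] 0.05374742651841312 63.26702922116965
20.0333 [ 0.5337 -0.3116  0.0646] [ 0.12 -0.1  -2.6 ] 0.05399183538835791 63.266980214975774
```

The twin weighs about 1.6 N against about 5 N for the seated tin, so the seated tin is heavier. I'll set the twin back down and fetch the seated tin.

jog_arm:
  rows:
    - [[0,0,-6,0,0,0],[0,0,-14,0,0,0],[0,0,-22,0,0,0],[0,0,-30,0,0,0],[0,0,-37,0,0,0],[0,0,-42,0,0,0],[0,0,-45,0,0,0],[0,0,-47,0,0,0],[0,0,-47,0,0,0],[0,0,-47,0,0,0]]

```text
t: 20.92
tool_pos: [0.5336, -0.3116, 0.0185]
ee_rot: [1.0, -0.0, -0.0, -0.0]
wrist_force: [-6.9, 3.5, 9.1]
opening: 0.054
grasp_force: 64.3
```

jog_arm:
  claw: 0.0
  rows:
    - [[0,0,0,0,0,0],[0,0,0,0,0,0],[0,0,0,0,0,0],[0,0,0,0,0,0],[0,0,0,0,0,0],[0,0,0,0,0,0]]

```text
t: 21.42
tool_pos: [0.5337, -0.3117, 0.0175]
ee_rot: [1.0, -0.0, 0.0, 0.0]
wrist_force: [-0.7, -0.6, -0.2]
opening: 0.085
grasp_force: 0.0
```

jog_arm:
  rows:
    - [[0,0,10,0,0,0],[0,0,25,0,0,0],[0,0,45,0,0,0],[0,0,70,0,0,0],[0,0,100,0,0,0],[0,0,130,0,0,0],[2,30,150,0,0,0],[5,60,150,0,0,0],[8,95,150,0,0,0],[12,130,150,0,0,0],[15,160,150,0,0,0],[16,184,150,0,0,0]]

```text
t: 22.42
tool_pos: [0.5498, -0.1254, 0.1686]
ee_rot: [1.0, 0.0, 0.0, 0.0]
wrist_force: [0.5, -1.0, -0.7]
opening: 0.0857
grasp_force: 0.0
```

jog_arm:
  rows:
    - [[0,0,0,0,0,0],[0,0,0,0,0,0],[0,0,0,0,0,0]]

```text
t: 22.67
tool_pos: [0.5497, -0.1281, 0.1681]
ee_rot: [1.0, -0.0, 0.0, 0.0]
wrist_force: [1.0, 0.1, 0.1]
opening: 0.0854
grasp_force: 0.0
```

Over the seated tin again, and only 0.4 mm off the first grasp. Descend to 0.0165, grip and lift.

jog_arm:
  rows:
    - [[0,0,-15,0,0,0],[0,0,-35,0,0,0],[0,0,-58,0,0,0],[0,0,-80,0,0,0],[0,0,-100,0,0,0],[0,0,-118,0,0,0],[0,0,-133,0,0,0],[0,0,-145,0,0,0],[0,0,-151,0,0,0],[0,0,-151,0,0,0]]

```text
t: 23.5
tool_pos: [0.5491, -0.1281, 0.0156]
ee_rot: [1.0, -0.001, -0.001, -0.0]
wrist_force: [0.0, 0.4, -0.2]
opening: 0.0855
grasp_force: 0.0
```

jog_arm:
  claw: 1.0
  rows:
    - [[0,0,0,0,0,0],[0,0,0,0,0,0],[0,0,0,0,0,0],[0,0,0,0,0,0],[0,0,0,0,0,0],[0,0,0,0,0,0],[0,0,0,0,0,0],[0,0,0,0,0,0]]

```text
t: 24.17
tool_pos: [0.5503, -0.1277, 0.0181]
ee_rot: [1.0, -0.0, 0.001, 0.0]
wrist_force: [-3.3, 0.6, 8.2]
opening: 0.0551
grasp_force: 63.2
```

jog_arm:
  rows:
    - [[0,0,5,0,0,0],[0,0,15,0,0,0],[0,0,28,0,0,0],[0,0,43,0,0,0],[0,0,60,0,0,0],[0,0,78,0,0,0],[0,0,96,0,0,0],[0,0,114,0,0,0],[0,0,130,0,0,0],[0,0,142,0,0,0],[0,0,150,0,0,0],[0,0,150,0,0,0]]

```text
t: 25.17
tool_pos: [0.5502, -0.1278, 0.1686]
ee_rot: [1.0, -0.0, 0.001, 0.0]
wrist_force: [-0.4, 0.1, -4.2]
opening: 0.0551
grasp_force: 64.7
```

jog_arm:
  rows:
    - [[0,0,0,0,0,0],[0,0,0,0,0,0],[0,0,0,0,0,0],[0,0,0,0,0,0],[0,0,0,0,0,0],[0,0,0,0,0,0],[0,0,0,0,0,0],[0,0,0,0,0,0]]

```text
t: 25.83
tool_pos: [0.5497, -0.1276, 0.1665]
ee_rot: [1.0, -0.0, -0.0, -0.0]
wrist_force: [0.4, 0.1, -4.5]
opening: 0.0555
grasp_force: 64.6
```

```bash
python3 - <<'E'
from h import *
st=robot.sense(); print(st["t"],st["tool_pos"].round(4),st["wrist_force"].round(2),st["opening"],st["grasp_force"])
a=imaging.grab_frame("wrist")["color"]; b=imaging.grab_frame("top")["color"]
cv2.imwrite("pics/end.png",np.hstack([cv2.resize(a,(400,300)),cv2.resize(b[130:280,200:400],(400,300))])[:,:,::-1])
E
```

```text
25.8333 [ 0.5497 -0.1276  0.1665] [ 0.37  0.08 -4.46] 0.05547073934267668 64.58906382322311
```

View pics/end.png

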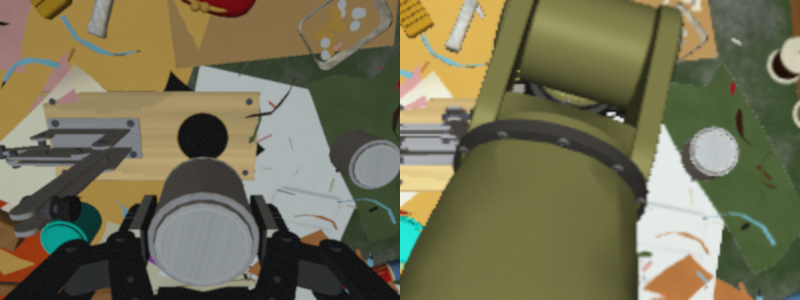

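The left half shows the heavier tin held upright at (205,235) above the empty hole at (203,135), with the clamp open. The twin stands on the desk, at (370,160) in the left half and (712,152) in the right. Handing in.

```bash
python3 -c "
from station import job
print(job.hand_in())"
```

```text
the job is handed in; nothing more can be done
None
```

The lid was pressed home and the lever swung back open; I handed in at about 26 s holding the seated tin, the heavier one (about 5 N against 1.6 N), upright about 15 cm up, with the twin standing on the desk; the hand-in returned no verdict.

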